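# Close the scent jar with its double lid, then lift the outer lid alone for a customer

### The job

The scent jar has just been refilled with cedar balls and its double lid waits beside it, outer lid nested on the pierced inner lid. Carry both lids together by the inner lid's wooden knob, which stands up through the brass collar of the outer lid, set them down fully home on the jar without dropping them, and let go. Then take the outer lid alone by its brass collar, lift it straight up until it is well clear above the knob so that a customer can smell the cedar, and finish still holding it there over the jar, with the pierced inner lid left undisturbed in the jar's mouth and the things around left alone.

Things in the scene. Friction and masses are not known exactly. Their poses are not given: they have to be found in the camera images.
- jar: round blue glazed stoneware jar, open on top, loose, 0.8 kg, 86 mm high, 97 mm outside diameter, mouth 87 mm inside diameter, with cedar balls about 22 mm below the rim. Origin: centre of its underside; z up. It stands on the table either left of the tape dispenser or between the dispenser and the eyelet press; the lids stand in the other place.
- inner_lid: pierced brass plug lid, loose, 0.14 kg. Origin: centre of underside; z up. Plug 83 mm dia (lowest 5 mm taper from 73), z 0-12 mm; flange 96 mm dia, z 12-16, rests on the jar's rim: seated, its origin is 74 mm above the jar's, with 2 mm play. Straight wooden knob 24 mm dia on the axis, z 16-59 mm; 22 mm of it show above the collar and lifting it lifts both lids. Starts plug down on the table.
- outer_lid: blue glazed cap, loose, 0.16 kg, 113 mm dia. Origin: centre of its skirt's lower edge; z up. Skirt 106 mm inside, z 0-9 mm; top plate z 9-14; brass collar 42 mm outside dia, z 14-30, with a 29 mm bore for the inner lid's knob. Nested it rests loosely on the flange, its origin 7 mm above the inner lid's; it comes off straight up and must rise 52 mm to clear the knob's top.
- votive: pink glass votive candle, loose bystander, 64 mm diameter, 71 mm high, origin at the centre of its underside
- clear_votive: clear glass votive candle, loose bystander, 64 mm diameter, 71 mm high, origin at the centre of its underside
- red_spool: flat spool of red ribbon with its end unrolled, loose bystander, 81 x 84 x 38 mm, origin under its centre
Not all that is in view belongs to the job. Leave any orange or red look-alike of the jar alone.

How it is judged (in metres and radians):
On the way, in this order (a step that is already met when the one before it is completed fails the run):
1. both lids, still nested, are carried clear of the table by the inner lid's knob (height (world z) of inner_lid above 0.02 m and distance between inner_lid and outer_lid below 0.014 m and contact force between the fingers and inner_lid above 0.5 N), for 0.2 s.
2. both lids sit home on the jar, nested, and have been let go (horizontal distance between inner_lid and jar below 0.006 m and z of inner_lid in the frame of jar between 0.069 and 0.079 m and angle between the z axis of inner_lid and the z axis of jar, either way round below 0.06 rad and distance between inner_lid and outer_lid below 0.014 m and contact force between the fingers and inner_lid below 0.1 N and contact force between the fingers and outer_lid below 0.1 N), for 0.2 s.
At the end, for the whole second after the job is handed in: Inner lid home in the jar (6 mm sideways, 5 mm in height, 0.06 rad), untouched; outer lid held still by the fingers within 80 mm of the jar's axis, 0.3 rad of level, its lower edge 136 mm or more above the jar's underside, touching neither jar nor inner lid; jar upright on the table (horizontal distance between inner_lid and jar below 0.006 m and z of inner_lid in the frame of jar between 0.069 and 0.079 m and angle between the z axis of inner_lid and the z axis of jar, either way round below 0.06 rad and z of outer_lid in the frame of jar above 0.136 m and horizontal distance between outer_lid and jar below 0.08 m and angle between outer_lid's own z axis and vertical below 0.3 rad and contact force between the fingers and outer_lid above 1 N and contact force between outer_lid and inner_lid below 0.05 N and contact force between outer_lid and jar below 0.05 N and contact force between each of the arm, the fingers and inner_lid below 0.1 N and linear speed of outer_lid below 0.03 m/s and linear speed of inner_lid below 0.02 m/s and angle between jar's own z axis and vertical below 0.06 rad and height (world z) of jar below 0.006 m); the arm keeps its last pose, push and grip.
It fails at once if the outer lid comes off the inner lid while the inner lid is not seated in the jar, or the inner lid is lifted, shifted or tipped in its seat once the outer lid is off (distance between inner_lid and outer_lid above 0.016 m and not (horizontal distance between inner_lid and jar below 0.006 m and z of inner_lid in the frame of jar between 0.069 and 0.079 m and angle between the z axis of inner_lid and the z axis of jar, either way round below 0.06 rad)).
It fails at once if the raised lids are let go before they are home in the jar (height (world z) of inner_lid above 0.015 m and not (horizontal distance between inner_lid and jar below 0.01 m and z of inner_lid in the frame of jar below 0.081 m) and contact force between the fingers and inner_lid below 0.05 N).
It fails at once if the jar is pushed about or tipped (distance of jar from where it was at the start of the episode above 0.03 m or angle between jar's own z axis and vertical above 0.15 rad).
It fails at once if a votive or the ribbon spool is disturbed (moved 20 mm or tipped) (distance of any of votive, clear_votive, red_spool from where it was at the start of the episode above 0.02 m or angle between any of votive, clear_votive, red_spool's own z axis and vertical above 0.2 rad).
It also fails if it takes over 48 s, if anything falls off the work surface, if the arm or the gripper's body presses on something with over 40 N, if the wrist force passes 120 N, or if a joint passes its speed limit or range.

### The arm

A 6-joint arm with a two-finger parallel gripper is mounted at the origin on a cart in front of the work surface, level with it; the furniture and walls round the work are solid. World frame = base frame: x ahead of the robot, y to its left, z up, the work surface at z = 0. Lengths are in m, angles in degrees, forces in N, time in s.
With the tool pointing down it reaches from about 0.2 to 0.875 m from the base axis. Payload 3.4 kg.
Tool frame: the origin (TCP) lies midway between the tips of the shut fingers; the grasp point (between the pads) lies 19 mm behind it (arm.grip_point_offset is the distance from the TCP to the grasp point, in m); z points along the fingers, y is the line along which they close (so a half turn about z gives the same grasp; the last joint's range is limited). The gripper opens to 94 mm and grips with 3 to 60 N. Pads are 16 mm wide; open, the fingers measure 119 mm over their backs; the gripper's body (75 mm by 177 mm) begins 78 mm behind the grasp point.
Start: joints at [67.437, 15.808, 86.224, -0, 77.962, -6.933], TCP at [0.155, 0.554, 0.205] pointing down, gripper open.
Joint ranges: [-165.64, 165.64], [-43.16, 119.46], [12.63, 154.43], [-67.54, 247.53], [6.08, 155.33], [-154.97, 154.97]. Speed limits (degrees/s): [147.25, 147.25, 180, 180, 180, 180].

### API

Orientations are given as [roll, pitch, yaw] about the fixed x, y, z axes, in that order (R = Rz(yaw) Ry(pitch) Rx(roll)).
In Python, from station import arm, imaging, order gives the robot as it stands.
- The arm moves only by the tool move_arm, never from a script. Its argument "series" is a list of rows, each an object of numbers: "gripper": the opening, from -1 (shut) to 1 (fully open); "x", "y", "z": the shift along the tool's x, y, z each as a share of 50 mm, from -1 to 1; "wx", "wy", "wz": the turn, a rotation vector about the tool's x, y, z each as a share of 4 degrees, from -1 to 1. In form: [{"gripper": .., "x": .., "y": .., "z": .., "wx": .., "wy": .., "wz": ..}, ...]. A call has exactly 8 rows; each row shifts and turns the commanded pose from where the row before left it, along the tool's axes as they then stand; what a row does not reach is not made up. A row lasts 1/8 s, in which the tool goes at most 62.5 mm and 10.7 degrees, less where a joint would pass 70% of its speed; a pose out of reach is approached as far as the arm can. A call with a number of a shift or a turn outside -1 to 1 is refused whole. A call with a gripper value outside its range is refused whole. The fingers move at their own pace and stop on an object; "newtons" is the grip in N (left out, the last holds). Time passes only in rows, so rows that do not move let the fingers close, or fill a call up. It gives the time, the measured TCP pose, the force, the opening and the grip force at its end, in the units of the state.
- arm.read_state(): the state, without advancing time (a new reading comes with each control period).
- imaging.snapshot(name): name is "side" or "top"; returns (picture, depth): 420x560x3 uint8, blue, green, red; 420x560 float32, m along the optical axis (not along the pixel's ray), 0 where there is no reading.
- imaging.camera_params(name): a dict with "fx", "fy", "cx", "cy" (pixels), "R" (3x3) and "t" (3): a world point X has camera coordinates R X + t. Camera axes: x right, y down, z forward; pixel columns grow to the right and rows downward; lengths in m; the calibration is good to about 2 mm. A picture is of the moment at which its call begins. camera_params takes no time and is no camera call.
- order.finish_job(): hands the job in; it is judged then, once.
The state is a dict: "time": time; "joints": joint angles; "dq": joint speeds; "joint_efforts": joint torques, N m; "position": TCP position; "tool_rot": TCP orientation; "wrist_force": force on the tool from outside, world axes, zero at the start; "wrist_torque": the same for the moment, N m; "width": finger opening in m; "gripper_force": force on a finger pad.
Only numpy, scipy, OpenCV 4.12 (cv2) and the standard library are available. Lean on these libraries where they do the work, as an engineer would, in place of code of your own. Each camera call takes 0.05 s, during which the arm holds its last target. There are 200 camera calls.

## Working session

There is one attempt and no reset: what is moved stays moved. The work goes in short steps, Python scripts to look and compute and a tool call to move; the robot and the scene stay as the last step left them, time stands still between calls to the robot, and variables do not carry over. Pictures are saved under pics/ and viewed, at most 10 in all, crops included, and the job is handed in when it is done.

Besides the shell and the picture viewer there is one more tool, called as a command line: name --argument value ..., lists and objects as JSON in quotes. move_arm: Moves the arm, as the interface text tells. Its arguments: {"type":"object","properties":{"series":{"type":"array"},"newtons":{"type":"number"}},"required":["series"]}

```bash
mkdir -p pics; cat > h.py <<'E'
import numpy as np, cv2
from station import arm, imaging, order
def snap(n,f):
    p,d=imaging.snapshot(n); cv2.imwrite(f'pics/{f}.png',p); np.save(f'pics/{f}.npy',d); return p,d
def world(n,d):
    c=imaging.camera_params(n); R=np.array(c['R']);t=np.array(c['t'])
    v,u=np.mgrid[:d.shape[0],:d.shape[1]]
    P=np.stack([(u-c['cx'])/c['fx']*d,(v-c['cy'])/c['fy']*d,d],-1)
    return (P-t)@R
def proj(n,X):
    c=imaging.camera_params(n);p=np.array(c['R'])@np.array(X)+np.array(c['t'])
    return c['fx']*p[0]/p[2]+c['cx'],c['fy']*p[1]/p[2]+c['cy']
E
python3 - <<'E'
from h import *
print(arm.read_state())
for n in('top','side'):
    p,d=snap(n,n+'0'); c=imaging.camera_params(n); print(n,c,(-np.array(c['R']).T@np.array(c['t'])))
E
```

```text
{'time': 0.0, 'joints': array([ 6.74378243e+01,  1.58460347e+01,  8.62949534e+01, -1.69424423e-03,
        7.79627081e+01, -6.93422797e+00]), 'dq': array([-0.0130727 , -0.03330343, -0.04902815, -0.07101506, -0.05468469,
       -0.00928479]), 'joint_efforts': array([-2.63789538e-03, -4.04581976e+01, -2.37226850e+01,  6.99394522e-02,
        3.44701612e-02, -2.10566818e-04]), 'position': array([0.15470476, 0.55319471, 0.20462242]), 'tool_rot': array([-1.79896862e+02, -1.08749841e-02,  1.64372397e+02]), 'wrist_force': array([-0.06379853, -0.07762516,  0.35384137]), 'wrist_torque': array([ 0.00959354,  0.01427968, -0.00518399]), 'gripper_force': 0.0, 'width': 0.09368755288613037}
top {'fx': 472.56062284767034, 'fy': 472.56062284767034, 'cx': 281.1711119786819, 'cy': 211.65144108226684, 'R': array([[-0.01295139, -0.99988187,  0.00827748],
       [-0.98822517,  0.01153735, -0.15257101],
       [ 0.15245748, -0.01015602, -0.98825785]]), 't': array([0.05554042, 0.51113095, 1.43921916])} [0.28641206 0.0642535  1.49984365]
side {'fx': 394.2510279563806, 'fy': 394.2510279563806, 'cx': 278.2115451372381, 'cy': 205.8166299561522, 'R': array([[-0.95681743, -0.28994936, -0.02073105],
       [-0.12615589,  0.47844095, -0.86901033],
       [ 0.26188757, -0.82886888, -0.49435946]]), 't': array([0.49508592, 0.0712634 , 1.07693941])} [0.20066008 1.00209608 0.60458746]
```

View pics/top0.png

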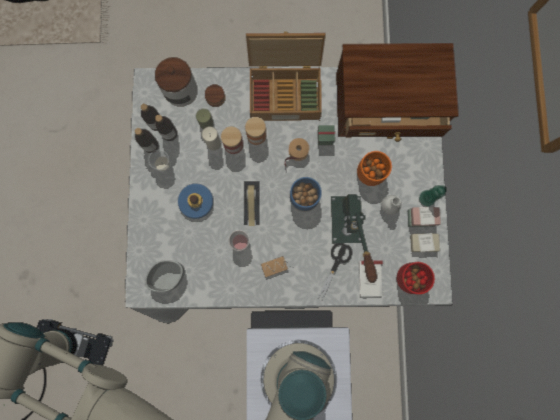

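View pics/side0.png

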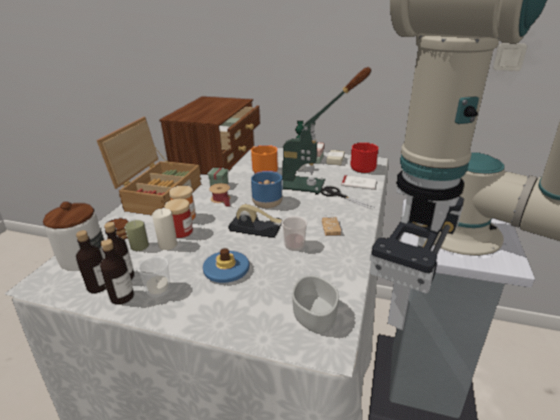

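Candidates: blue jar at top (305,193) / side (267,190); orange look-alike at top (375,168) and red one at (415,278). The blue one between dispenser and press fits. The lids are at top (195,201) / side (226,265). I'll confirm both in one crop and measure.

```bash
python3 - <<'E'
from h import *
T=cv2.imread('pics/top0.png');S=cv2.imread('pics/side0.png')
r=lambda I,x,y,w,h,k:cv2.resize(I[y:y+h,x:x+w],None,fx=k,fy=k,interpolation=cv2.INTER_CUBIC)
a=np.hstack([r(T,170,176,50,50,8)[:300*8//8*1][:400],r(T,280,168,50,50,8)])
b=np.hstack([r(S,196,235,66,33,6),r(S,240,165,66,33,6)])
b=np.hstack([r(S,196,240,66,50,6)[:,:396],r(S,240,165,66,50,6)[:,:396]])
b=cv2.resize(b,(800,200*300//200))
cv2.imwrite('pics/c1.png',np.vstack([cv2.resize(a,(600,300)),cv2.resize(b,(600,250))]))
for n in('top','side'):
    I=T if n=='top' else S
    W=world(n,np.load(f'pics/{n}0.npy')); c=imaging.camera_params(n)
    for nm,(x0,y0,x1,y1) in {'top':dict(lid=(170,176,220,226),jar=(280,168,330,218)),'side':dict(lid=(196,240,262,290),jar=(240,165,296,215))}[n].items():
        w=W[y0:y1,x0:x1].reshape(-1,3); px=I[y0:y1,x0:x1].reshape(-1,3).astype(int)
        blue=(px[:,0]>px[:,2]+25)
        for lo,hi in((.008,.018),(.018,.028),(.028,.045),(.045,.058),(.058,.07),(.07,.08),(.08,.1)):
            m=(w[:,2]>lo)&(w[:,2]<hi)
            if m.sum()>3: q=w[m]; print(n,nm,lo,hi,m.sum(),'mean',q.mean(0).round(4),'x',q[:,0].min().round(4),q[:,0].max().round(4),'y',q[:,1].min().round(4),q[:,1].max().round(4))
E
```

```text
Traceback (most recent call last):
ValueError: all the input array dimensions except for the concatenation axis must match exactly, but along dimension 0, the array at index 0 has size 300 and the array at index 1 has size 400
```

```bash
cat > m.py <<'E'
from h import *
def stats(n,d,boxes,bands=((.008,.018),(.018,.028),(.028,.045),(.045,.058),(.058,.07),(.07,.08),(.08,.1))):
    W=world(n,d)
    for nm,(x0,y0,x1,y1) in boxes.items():
        w=W[y0:y1,x0:x1].reshape(-1,3)
        for lo,hi in bands:
            q=w[(w[:,2]>lo)&(w[:,2]<hi)]
            if len(q)>3: print(n,nm,lo,hi,len(q),'mean',q.mean(0).round(4),'x',q[:,0].min().round(4),q[:,0].max().round(4),'y',q[:,1].min().round(4),q[:,1].max().round(4))
E
python3 - <<'E'
from m import *
T=cv2.imread('pics/top0.png');S=cv2.imread('pics/side0.png')
r=lambda I,x,y,w,h,W,H:cv2.resize(I[y:y+h,x:x+w],(W,H),interpolation=cv2.INTER_CUBIC)
cv2.imwrite('pics/c1.png',np.vstack([np.hstack([r(T,175,181,40,40,300,300),r(T,285,173,40,40,300,300)]),np.hstack([r(S,196,240,60,50,300,250),r(S,237,165,60,50,300,250)])]))
B={'top':dict(lid=(170,176,220,226),jar=(285,173,328,214)),'side':dict(lid=(196,240,262,290),jar=(246,168,287,215))}
for n in B: stats(n,np.load(f'pics/{n}0.npy'),B[n])
E
```

```text
top lid 0.008 0.018 137 mean [0.5461 0.3175 0.0145] x 0.4769 0.6363 y 0.2477 0.4032
top lid 0.018 0.028 700 mean [0.554  0.32   0.0225] x 0.5002 0.6098 y 0.2647 0.3763
top lid 0.028 0.045 129 mean [0.5521 0.322  0.0345] x 0.5122 0.6018 y 0.2798 0.3737
top lid 0.045 0.058 18 mean [0.552  0.3193 0.0519] x 0.5345 0.5699 y 0.3105 0.3319
top lid 0.058 0.07 36 mean [0.5539 0.3208 0.0622] x 0.544 0.5637 y 0.3112 0.3309
top jar 0.008 0.018 25 mean [ 0.5761 -0.0391  0.0118] x 0.5109 0.6389 y -0.0955 0.0358
top jar 0.018 0.028 23 mean [ 0.5596 -0.0312  0.0238] x 0.5182 0.6091 y -0.0714 0.0205
top jar 0.028 0.045 113 mean [ 0.5649 -0.0277  0.037 ] x 0.5167 0.6089 y -0.0682 0.0209
top jar 0.045 0.058 296 mean [ 0.5646 -0.0256  0.0518] x 0.5167 0.6094 y -0.0695 0.0212
top jar 0.058 0.07 210 mean [ 0.5657 -0.0259  0.063 ] x 0.5162 0.6089 y -0.0685 0.0216
top jar 0.07 0.08 43 mean [ 0.5576 -0.0199  0.0747] x 0.517 0.6124 y -0.068 0.0218
top jar 0.08 0.1 169 mean [ 0.5658 -0.0268  0.0865] x 0.5171 0.612 y -0.0731 0.0194
side lid 0.008 0.018 182 mean [0.5328 0.3566 0.0136] x 0.4955 0.6037 y 0.2934 0.
[... 249 characters left out ...]
7 0.3317
side lid 0.058 0.07 32 mean [0.5523 0.32   0.059 ] x 0.5412 0.5632 y 0.3086 0.3288
side jar 0.008 0.018 118 mean [ 0.5578 -0.0568  0.014 ] x 0.5148 0.6854 y -0.2428 0.0223
side jar 0.018 0.028 151 mean [ 0.5771 -0.0805  0.0232] x 0.5136 0.6812 y -0.2425 0.0239
side jar 0.028 0.045 198 mean [ 0.5584 -0.0349  0.0356] x 0.5141 0.6592 y -0.2147 0.1201
side jar 0.045 0.058 189 mean [ 0.5539 -0.0172  0.052 ] x 0.5032 0.6079 y -0.1532 0.1495
side jar 0.058 0.07 321 mean [0.5538 0.0114 0.0638] x 0.5078 0.6062 y -0.1519 0.1611
side jar 0.07 0.08 236 mean [0.5577 0.0231 0.0751] x 0.5145 0.607 y -0.0759 0.151
side jar 0.08 0.1 167 mean [ 0.5631 -0.025   0.0841] x 0.5148 0.6118 y -0.0776 0.1413
```

View pics/c1.png

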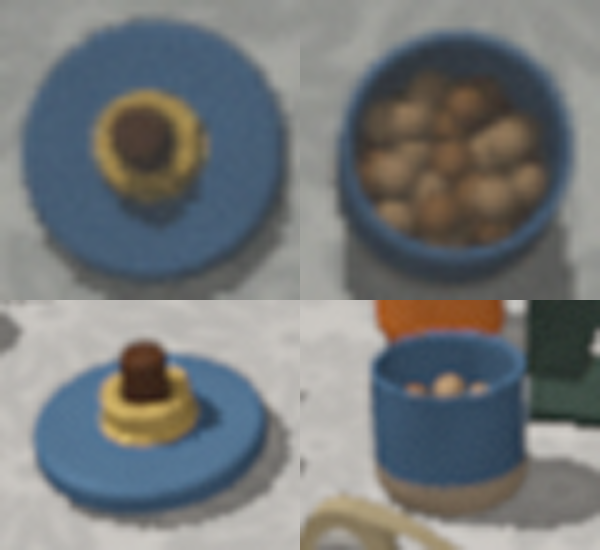

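Confirmed: lids left of the dispenser (brown knob through the brass collar), blue jar with cedar balls between the dispenser and the press. Next I'll refine the centres and check obstacle heights.

```bash
python3 - <<'E'
from m import *
from scipy.optimize import least_squares
def circ(q):
    f=least_squares(lambda p:np.hypot(q[:,0]-p[0],q[:,1]-p[1])-p[2],[*q[:,:2].mean(0),.045],loss='soft_l1',f_scale=.002);return f.x.round(4)
B={'top':dict(lid=(170,176,220,226),jar=(280,168,330,216)),'side':dict(lid=(196,240,262,290),jar=(246,168,290,215))}
allp=[]
for n in B:
    W=world(n,np.load(f'pics/{n}0.npy')); allp.append(W.reshape(-1,3))
    x0,y0,x1,y1=B[n]['jar']; w=W[y0:y1,x0:x1].reshape(-1,3); q=w[(w[:,2]>.081)&(w[:,2]<.093)&(np.hypot(w[:,0]-.565,w[:,1]+.026)<.06)]
    print(n,'jar rim',circ(q),len(q),'z',np.median(q[:,2]).round(4))
    x0,y0,x1,y1=B[n]['lid']; w=W[y0:y1,x0:x1].reshape(-1,3); q=w[(w[:,2]>.055)&(w[:,2]<.068)]
    print(n,'knob',(q[:,:2].min(0)+q[:,:2].max(0))/2,np.median(q[:,2]))
    q=w[(w[:,2]>.016)&(w[:,2]<.027)]; 
    h=cv2.convexHull((q[:,:2]*1000).astype(np.float32)); print(n,'plate',cv2.minEnclosingCircle(h))
    # image-edge: mask of blue plate in pixels
P=np.vstack(allp)
print('max height map mm, rows x, cols y')
ys=np.arange(.45,-.36,-.05); print('      ',*(f'{y-.025:5.2f}' for y in ys))
for x in np.arange(.85,.25,-.05):
    r=[]
    for y in ys:
        q=P[(abs(P[:,0]-x)<.025)&(abs(P[:,1]-y+.025)<.025)&(P[:,2]<1)]
        r.append(f'{np.percentile(q[:,2],99)*1000:5.0f}' if len(q)>20 else '    -')
    print(f'{x:.2f}',*r)
E
```

```text
top jar rim [ 0.5643 -0.0259  0.0454] 161 z 0.0867
top knob [0.55388979 0.3213417 ] 0.06194510051860907
top plate ((554.7799682617188, 321.1155700683594), 56.95411682128906)
side jar rim [ 0.562  -0.027   0.0455] 147 z 0.0849
side knob [0.55213417 0.3200831 ] 0.05841301960720963
side plate ((551.569091796875, 320.91058349609375), 56.88285446166992)
max height map mm, rows x, cols y
        0.42  0.38  0.33  0.28  0.23  0.18  0.13  0.08  0.03 -0.02 -0.07 -0.12 -0.17 -0.22 -0.27 -0.32 -0.37
0.85   111   136   101    74    28     9    80    79    79    78    80   211   212   213   213   213   213
0.80   155   114    74    76     9    96    97    95    78    78    77   211   213   213   213   213   213
0.75   148   106     8   105   103    97    97    93    43    45    59   208   210   210   210   211   211
0.70    75    72     8    99    94    95     7     8    44    46     8     7   154   155   161   156   161
0.65    72    70     9     7     8     8     7     8    33     8     8     7    91    88    89     8     8
0.60     7    25    28    27     9    65    82     9    89    90    90     8    21    89    90     8     8
0.55     7    28    64    28     8    79    83     8    89    85    91   159   164    22    99    98    10
0.50     6    23    27    25     8    43    66     9    55    91     8   200   220    22    95    80    63
0.45     7     8     7     8    71    73    68     7     8     8     9   220   265    18     7     8    60
0.40     7     8     7     7    71    73    71     8     8     7     8    22   316    16     8     7    35
0.35    61    59    54     8     8     8    19    23    21     7     8   368   376    16    15    89    89
0.30    59    58     9     9     6     8    14    17     8     7     9   390   396    16    15    89    90
```

move_arm --series '[{"gripper": 0.2,"wz": 1},{"gripper": 0.2,"wz": 1},{"gripper": 0.2,"wz": 1},{"gripper": 0.2,"wz": 1},{"gripper": 0.2,"wz": 1},{"gripper": 0.2,"wz": 1},{"gripper": 0.2,"wz": 1},{"gripper": 0.2,"wz": 1}]' --newtons 30

```text
$.series[0]: bad value
```

move_arm --series '[{"gripper": 0.2,"wz": 1},{"gripper": 0.2,"wz": 1},{"gripper": 0.2,"wz": 1},{"gripper": 0.2,"wz": 1},{"gripper": 0.2,"wz": 1},{"gripper": 0.2,"wz": 1},{"gripper": 0.2,"wz": 1},{"gripper": 0.2,"wz": 1}]'

```text
$.series[0]: bad value
```

move_arm --series '[{"gripper": 0.2,"wz": 1},{"gripper": 0.2,"wz": 1},{"gripper": 0.2,"wz": 0.6},{"gripper": 0.2,"y": 1},{"gripper": 0.2,"y": 1},{"gripper": 0.2,"y": 1},{"gripper": 0.2,"y": 1},{"gripper": 0.2}]'

```text
$.series[0]: bad value
```

Every row evidently needs all seven numbers.

move_arm --series '[{"gripper": 0.2,"x": 0,"y": 0,"z": 0,"wx": 0,"wy": 0,"wz": 1},{"gripper": 0.2,"x": 0,"y": 0,"z": 0,"wx": 0,"wy": 0,"wz": 1},{"gripper": 0.2,"x": 0,"y": 0,"z": 0,"wx": 0,"wy": 0,"wz": 1},{"gripper": 0.2,"x": 0,"y": 0,"z": 0,"wx": 0,"wy": 0,"wz": 1},{"gripper": 0.2,"x": 0,"y": 0,"z": 0,"wx": 0,"wy": 0,"wz": 1},{"gripper": 0.2,"x": 0,"y": 0,"z": 0,"wx": 0,"wy": 0,"wz": 1},{"gripper": 0.2,"x": 0,"y": 0,"z": 0,"wx": 0,"wy": 0,"wz": 1},{"gripper": 0.2,"x": 0,"y": 0,"z": 0,"wx": 0,"wy": 0,"wz": 1}]' --newtons 30

```text
time: 1.1
position: [0.1548, 0.5534, 0.205]
tool_rot: [-179.9, 0.0, 132.2]
wrist_force: [0.6, 0.2, 0.2]
width: 0.0563
gripper_force: 0.0
```

move_arm --series '[{"gripper": 0.2,"x": 0,"y": 0,"z": 0,"wx": 0,"wy": 0,"wz": 1},{"gripper": 0.2,"x": 0,"y": 0,"z": 0,"wx": 0,"wy": 0,"wz": 1},{"gripper": 0.2,"x": 0,"y": 0,"z": 0,"wx": 0,"wy": 0,"wz": 1},{"gripper": 0.2,"x": 0,"y": 0,"z": 0,"wx": 0,"wy": 0,"wz": 1},{"gripper": 0.2,"x": 0,"y": 0,"z": 0,"wx": 0,"wy": 0,"wz": 1},{"gripper": 0.2,"x": 0,"y": 0,"z": 0,"wx": 0,"wy": 0,"wz": 1},{"gripper": 0.2,"x": 0,"y": 0,"z": 0,"wx": 0,"wy": 0,"wz": 1},{"gripper": 0.2,"x": 0,"y": 0,"z": 0,"wx": 0,"wy": 0,"wz": 1}]'

```text
time: 2.1
position: [0.1548, 0.5534, 0.2049]
tool_rot: [-180.0, 0.1, 100.2]
wrist_force: [-0.1, 0.0, -0.4]
width: 0.0565
gripper_force: 0.0
```

move_arm --series '[{"gripper": 0.2,"x": 0,"y": 0,"z": 0,"wx": 0,"wy": 0,"wz": 1},{"gripper": 0.2,"x": 0,"y": 0,"z": 0,"wx": 0,"wy": 0,"wz": 1},{"gripper": 0.2,"x": 0,"y": 0,"z": 0,"wx": 0,"wy": 0,"wz": 0.6},{"gripper": 0.2,"x": 0,"y": 0.8,"z": 0,"wx": 0,"wy": 0,"wz": 0},{"gripper": 0.2,"x": 0,"y": 0.8,"z": 0,"wx": 0,"wy": 0,"wz": 0},{"gripper": 0.2,"x": 0,"y": 0.8,"z": 0,"wx": 0,"wy": 0,"wz": 0},{"gripper": 0.2,"x": 0,"y": 0.8,"z": 0,"wx": 0,"wy": 0,"wz": 0},{"gripper": 0.2,"x": 0,"y": 0.8,"z": 0,"wx": 0,"wy": 0,"wz": 0}]'

```text
time: 3.1
position: [0.356, 0.5533, 0.2049]
tool_rot: [-180.0, 0.0, 90.0]
wrist_force: [0.6, 0.6, 0.3]
width: 0.0564
gripper_force: 0.0
```

move_arm --series '[{"gripper": 0.2,"x": -0.66,"y": 0.56,"z": 0,"wx": 0,"wy": 0,"wz": 0},{"gripper": 0.2,"x": -0.66,"y": 0.56,"z": 0,"wx": 0,"wy": 0,"wz": 0},{"gripper": 0.2,"x": -0.66,"y": 0.56,"z": 0,"wx": 0,"wy": 0,"wz": 0},{"gripper": 0.2,"x": -0.66,"y": 0.56,"z": 0,"wx": 0,"wy": 0,"wz": 0},{"gripper": 0.2,"x": -0.66,"y": 0.56,"z": 0,"wx": 0,"wy": 0,"wz": 0},{"gripper": 0.2,"x": -0.66,"y": 0.56,"z": 0,"wx": 0,"wy": 0,"wz": 0},{"gripper": 0.2,"x": -0.68,"y": 0.58,"z": 0,"wx": 0,"wy": 0,"wz": 0},{"gripper": 0.2,"x": 0,"y": 0,"z": 0,"wx": 0,"wy": 0,"wz": 0}]'

```text
time: 4.1
position: [0.5536, 0.3189, 0.2047]
tool_rot: [-180.0, 0.1, 89.7]
wrist_force: [-0.7, 0.8, -0.7]
width: 0.0564
gripper_force: 0.0
```

move_arm --series '[{"gripper": 0.2,"x": 0,"y": 0,"z": 0.4,"wx": 0,"wy": 0,"wz": 0},{"gripper": 0.2,"x": 0,"y": 0,"z": 0.4,"wx": 0,"wy": 0,"wz": 0},{"gripper": 0.2,"x": 0,"y": 0,"z": 0.4,"wx": 0,"wy": 0,"wz": 0},{"gripper": 0.2,"x": 0,"y": 0,"z": 0.4,"wx": 0,"wy": 0,"wz": 0},{"gripper": 0.2,"x": 0,"y": 0,"z": 0.4,"wx": 0,"wy": 0,"wz": 0},{"gripper": 0.2,"x": 0,"y": 0,"z": 0.4,"wx": 0,"wy": 0,"wz": 0},{"gripper": 0.2,"x": 0,"y": 0,"z": 0,"wx": 0,"wy": 0,"wz": 0},{"gripper": 0.2,"x": 0,"y": 0,"z": 0,"wx": 0,"wy": 0,"wz": 0}]'

```text
time: 5.1
position: [0.5518, 0.3223, 0.086]
tool_rot: [180.0, -0.0, 90.0]
wrist_force: [-0.1, -0.3, -0.2]
width: 0.0563
gripper_force: 0.0
```

```bash
python3 - <<'E'
from h import *
print(arm.read_state()['position'],arm.read_state()['tool_rot'])
p,d=snap('side','side1')
cv2.imwrite('pics/c2.png',cv2.resize(p[190:300,160:300],None,fx=5,fy=5,interpolation=cv2.INTER_CUBIC))
E
```

```text
[0.55181543 0.32227578 0.08604374] [ 1.79969227e+02 -3.47473487e-02  9.00022316e+01]
```

View pics/c2.png

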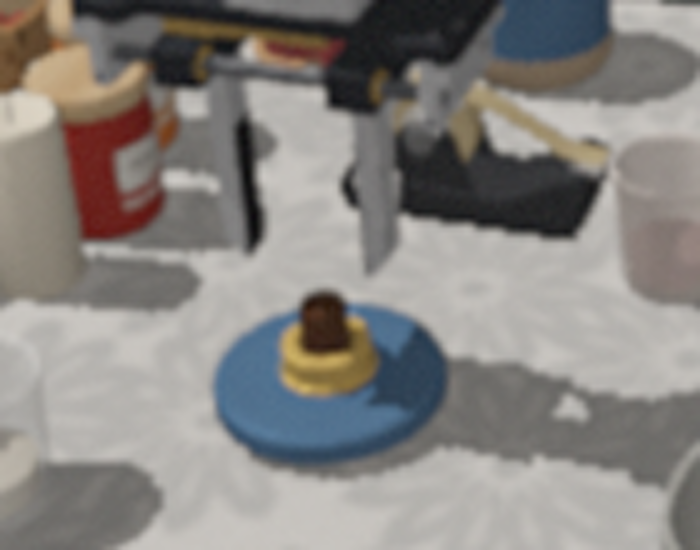

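The crop shows the open fingers (tips at about (245,245) and (375,270)) above and either side of the knob at (325,320). I'll correct 1–2 mm, then descend 45 mm.

move_arm --series '[{"gripper": 0.2,"x": -0.03,"y": 0.02,"z": 0.2,"wx": 0,"wy": 0,"wz": 0},{"gripper": 0.2,"x": 0,"y": 0,"z": 0.2,"wx": 0,"wy": 0,"wz": 0},{"gripper": 0.2,"x": 0,"y": 0,"z": 0.2,"wx": 0,"wy": 0,"wz": 0},{"gripper": 0.2,"x": 0,"y": 0,"z": 0.2,"wx": 0,"wy": 0,"wz": 0},{"gripper": 0.2,"x": 0,"y": 0,"z": 0.08,"wx": 0,"wy": 0,"wz": 0},{"gripper": 0.2,"x": 0,"y": 0,"z": 0,"wx": 0,"wy": 0,"wz": 0},{"gripper": 0.2,"x": 0,"y": 0,"z": 0,"wx": 0,"wy": 0,"wz": 0},{"gripper": 0.2,"x": 0,"y": 0,"z": 0,"wx": 0,"wy": 0,"wz": 0}]'

```text
time: 6.15
position: [0.5531, 0.3202, 0.0419]
tool_rot: [180.0, -0.0, 90.0]
wrist_force: [0.5, 0.0, -0.7]
width: 0.0562
gripper_force: 0.0
```

move_arm --series '[{"gripper": -1,"x": 0,"y": 0,"z": 0,"wx": 0,"wy": 0,"wz": 0},{"gripper": -1,"x": 0,"y": 0,"z": 0,"wx": 0,"wy": 0,"wz": 0},{"gripper": -1,"x": 0,"y": 0,"z": 0,"wx": 0,"wy": 0,"wz": 0},{"gripper": -1,"x": 0,"y": 0,"z": 0,"wx": 0,"wy": 0,"wz": 0},{"gripper": -1,"x": 0,"y": 0,"z": 0,"wx": 0,"wy": 0,"wz": 0},{"gripper": -1,"x": 0,"y": 0,"z": 0,"wx": 0,"wy": 0,"wz": 0},{"gripper": -1,"x": 0,"y": 0,"z": 0,"wx": 0,"wy": 0,"wz": 0},{"gripper": -1,"x": 0,"y": 0,"z": 0,"wx": 0,"wy": 0,"wz": 0}]' --newtons 35

```text
time: 7.15
position: [0.5525, 0.3201, 0.0415]
tool_rot: [-180.0, -0.0, 90.0]
wrist_force: [-2.1, -0.2, 1.7]
width: 0.0226
gripper_force: 35.0
```

move_arm --series '[{"gripper": -1,"x": 0,"y": 0,"z": -0.1,"wx": 0,"wy": 0,"wz": 0},{"gripper": -1,"x": 0,"y": 0,"z": -0.2,"wx": 0,"wy": 0,"wz": 0},{"gripper": -1,"x": 0,"y": 0,"z": -0.4,"wx": 0,"wy": 0,"wz": 0},{"gripper": -1,"x": 0,"y": 0,"z": -0.5,"wx": 0,"wy": 0,"wz": 0},{"gripper": -1,"x": 0,"y": 0,"z": -0.5,"wx": 0,"wy": 0,"wz": 0},{"gripper": -1,"x": 0,"y": 0,"z": -0.5,"wx": 0,"wy": 0,"wz": 0},{"gripper": -1,"x": 0,"y": 0,"z": -0.3,"wx": 0,"wy": 0,"wz": 0},{"gripper": -1,"x": 0,"y": 0,"z": -0.1,"wx": 0,"wy": 0,"wz": 0}]'

```text
time: 8.15
position: [0.5533, 0.3202, 0.1725]
tool_rot: [179.9, -0.0, 90.0]
wrist_force: [-0.6, -0.3, -3.0]
width: 0.0233
gripper_force: 35.0
```

```bash
python3 - <<'E'
from h import *
s=arm.read_state();print(s['position'],s['wrist_force'],s['wrist_torque'],s['width'])
p,d=snap('side','side2')
cv2.imwrite('pics/c3.png',cv2.resize(p[130:300,140:320],None,fx=3.5,fy=3.5,interpolation=cv2.INTER_CUBIC))
E
```

```text
[0.55328141 0.32018711 0.17250595] [-0.64347284 -0.322483   -2.9862383 ] [-0.08880312  0.0403861   0.0225647 ] 0.02325616016673412
```

View pics/c3.png

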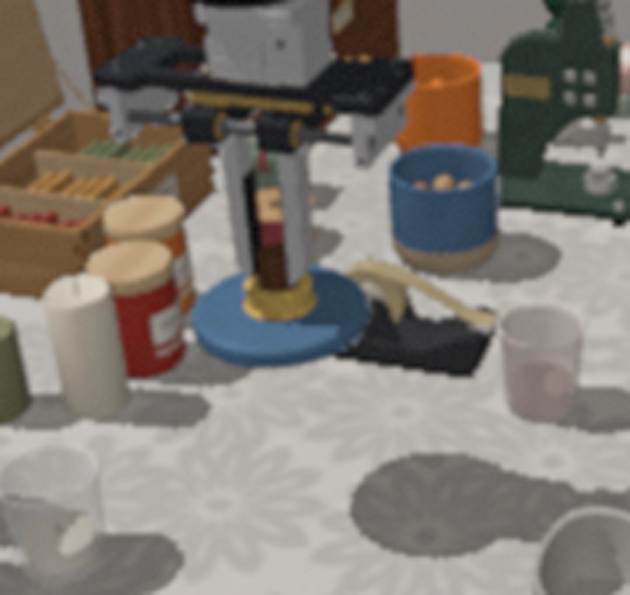

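Both lids hang level from the knob (crop (270,300)), clear of the table; wrist load 3 N matches 0.30 kg. Now across to above the jar.

move_arm --series '[{"gripper": -1,"x": -0.2,"y": 0,"z": 0,"wx": 0,"wy": 0,"wz": 0},{"gripper": -1,"x": -0.4,"y": 0,"z": 0,"wx": 0,"wy": 0,"wz": 0},{"gripper": -1,"x": -0.5,"y": 0,"z": 0,"wx": 0,"wy": 0,"wz": 0},{"gripper": -1,"x": -0.5,"y": 0,"z": 0,"wx": 0,"wy": 0,"wz": 0},{"gripper": -1,"x": -0.5,"y": 0.05,"z": 0,"wx": 0,"wy": 0,"wz": 0},{"gripper": -1,"x": -0.5,"y": 0.05,"z": 0,"wx": 0,"wy": 0,"wz": 0},{"gripper": -1,"x": -0.5,"y": 0.05,"z": 0,"wx": 0,"wy": 0,"wz": 0},{"gripper": -1,"x": -0.5,"y": 0.05,"z": 0,"wx": 0,"wy": 0,"wz": 0}]'

```text
time: 9.2
position: [0.5619, 0.1376, 0.1708]
tool_rot: [-179.9, 0.1, 89.9]
wrist_force: [1.3, 0.5, -4.0]
width: 0.0232
gripper_force: 35.0
```

move_arm --series '[{"gripper": -1,"x": -0.5,"y": 0,"z": 0,"wx": 0,"wy": 0,"wz": 0},{"gripper": -1,"x": -0.5,"y": 0,"z": 0,"wx": 0,"wy": 0,"wz": 0},{"gripper": -1,"x": -0.5,"y": 0,"z": 0,"wx": 0,"wy": 0,"wz": 0},{"gripper": -1,"x": -0.5,"y": 0,"z": 0,"wx": 0,"wy": 0,"wz": 0},{"gripper": -1,"x": -0.5,"y": 0,"z": 0,"wx": 0,"wy": 0,"wz": 0},{"gripper": -1,"x": -0.4,"y": 0,"z": 0,"wx": 0,"wy": 0,"wz": 0},{"gripper": -1,"x": -0.3,"y": 0,"z": 0,"wx": 0,"wy": 0,"wz": 0},{"gripper": -1,"x": -0.14,"y": 0,"z": 0,"wx": 0,"wy": 0,"wz": 0}]'

```text
time: 10.2
position: [0.5625, -0.0279, 0.1713]
tool_rot: [-180.0, -0.0, 89.9]
wrist_force: [0.7, 0.5, -2.6]
width: 0.023
gripper_force: 35.0
```

```bash
python3 - <<'E'
from m import *
s=arm.read_state();print(s['position'],s['tool_rot'],s['wrist_force'],s['width'])
p,d=snap('side','side3')
W=world('side',d).reshape(-1,3)
q=W[(np.hypot(W[:,0]-.563,W[:,1]+.027)<.075)]
for lo,hi in((.08,.09),(.12,.135),(.135,.142),(.142,.156),(.156,.168)):
    a=q[(q[:,2]>lo)&(q[:,2]<hi)]
    if len(a)>3: print(lo,len(a),a.min(0).round(4),a.max(0).round(4),cv2.minEnclosingCircle(cv2.convexHull((a[:,:2]*1000).astype(np.float32))))
cv2.imwrite('pics/c4.png',cv2.resize(p[100:225,190:340],None,fx=4.5,fy=4.5,interpolation=cv2.INTER_CUBIC))
E
```

```text
[ 0.56245285 -0.02788328  0.17133312] [-1.79988031e+02 -1.56370956e-02  8.99147144e+01] [ 0.68341866  0.50127547 -2.6485157 ] 0.022982515118345682
0.08 163 [ 0.5148 -0.0768  0.0801] [0.6102 0.0229 0.088 ] ((562.7346801757812, -27.33148765563965), 50.83061599731445)
0.135 56 [ 0.5072 -0.0395  0.1354] [0.6121 0.028  0.142 ] ((560.24072265625, -20.986406326293945), 55.04240036010742)
0.142 414 [ 0.5061 -0.0789  0.1421] [0.6165 0.0307 0.1554] ((561.8775634765625, -24.766489028930664), 56.874427795410156)
0.156 74 [ 0.5413 -0.044   0.1561] [ 0.5815 -0.0037  0.1679] ((561.0805053710938, -25.48583984375), 21.762529373168945)
```

View pics/c4.png

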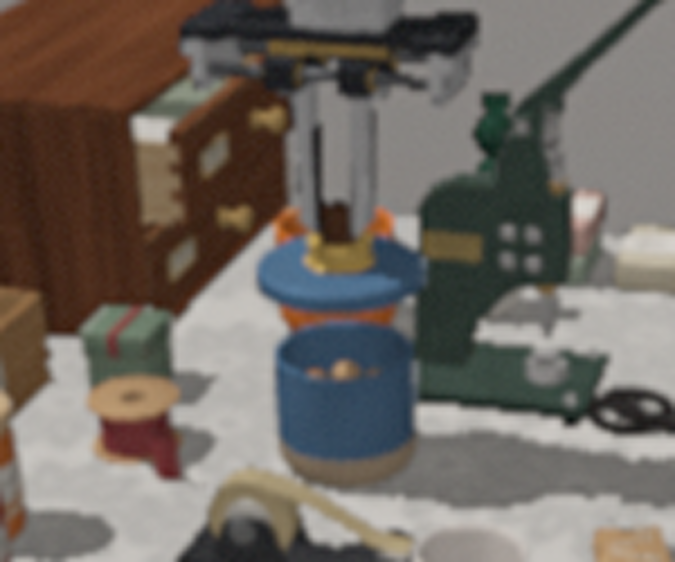

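Crop: lids at (340,270) stand over the jar mouth at (345,345), centred within ~2 mm. Descending, slowly at the end.

move_arm --series '[{"gripper": -1,"x": 0,"y": 0.02,"z": 0.2,"wx": 0,"wy": 0,"wz": 0},{"gripper": -1,"x": 0,"y": 0,"z": 0.2,"wx": 0,"wy": 0,"wz": 0},{"gripper": -1,"x": 0,"y": 0,"z": 0.2,"wx": 0,"wy": 0,"wz": 0},{"gripper": -1,"x": 0,"y": 0,"z": 0.1,"wx": 0,"wy": 0,"wz": 0},{"gripper": -1,"x": 0,"y": 0,"z": 0.1,"wx": 0,"wy": 0,"wz": 0},{"gripper": -1,"x": 0,"y": 0,"z": 0,"wx": 0,"wy": 0,"wz": 0},{"gripper": -1,"x": 0,"y": 0,"z": 0,"wx": 0,"wy": 0,"wz": 0},{"gripper": -1,"x": 0,"y": 0,"z": 0,"wx": 0,"wy": 0,"wz": 0}]'

```text
time: 11.25
position: [0.5639, -0.027, 0.1318]
tool_rot: [180.0, 0.0, 90.0]
wrist_force: [-0.1, 0.0, -3.9]
width: 0.0231
gripper_force: 35.0
```

move_arm --series '[{"gripper": -1,"x": 0,"y": 0,"z": 0.04,"wx": 0,"wy": 0,"wz": 0},{"gripper": -1,"x": 0,"y": 0,"z": 0.04,"wx": 0,"wy": 0,"wz": 0},{"gripper": -1,"x": 0,"y": 0,"z": 0.04,"wx": 0,"wy": 0,"wz": 0},{"gripper": -1,"x": 0,"y": 0,"z": 0.04,"wx": 0,"wy": 0,"wz": 0},{"gripper": -1,"x": 0,"y": 0,"z": 0,"wx": 0,"wy": 0,"wz": 0},{"gripper": -1,"x": 0,"y": 0,"z": 0,"wx": 0,"wy": 0,"wz": 0},{"gripper": -1,"x": 0,"y": 0,"z": 0,"wx": 0,"wy": 0,"wz": 0},{"gripper": -1,"x": 0,"y": 0,"z": 0,"wx": 0,"wy": 0,"wz": 0}]'

```text
time: 12.25
position: [0.5637, -0.0269, 0.1235]
tool_rot: [180.0, -0.0, 90.0]
wrist_force: [0.2, -0.6, -2.7]
width: 0.0233
gripper_force: 35.0
```

move_arm --series '[{"gripper": -1,"x": 0,"y": 0,"z": 0.04,"wx": 0,"wy": 0,"wz": 0},{"gripper": -1,"x": 0,"y": 0,"z": 0.04,"wx": 0,"wy": 0,"wz": 0},{"gripper": -1,"x": 0,"y": 0,"z": 0.03,"wx": 0,"wy": 0,"wz": 0},{"gripper": -1,"x": 0,"y": 0,"z": 0.02,"wx": 0,"wy": 0,"wz": 0},{"gripper": -1,"x": 0,"y": 0,"z": 0.02,"wx": 0,"wy": 0,"wz": 0},{"gripper": -1,"x": 0,"y": 0,"z": 0,"wx": 0,"wy": 0,"wz": 0},{"gripper": -1,"x": 0,"y": 0,"z": 0,"wx": 0,"wy": 0,"wz": 0},{"gripper": -1,"x": 0,"y": 0,"z": 0,"wx": 0,"wy": 0,"wz": 0}]'

```text
time: 13.25
position: [0.5637, -0.0269, 0.116]
tool_rot: [180.0, -0.0, 90.0]
wrist_force: [-0.2, 0.4, -3.8]
width: 0.023
gripper_force: 35.0
```

Still free-hanging; another couple of mm.

move_arm --series '[{"gripper": -1,"x": 0,"y": 0,"z": 0.02,"wx": 0,"wy": 0,"wz": 0},{"gripper": -1,"x": 0,"y": 0,"z": 0.02,"wx": 0,"wy": 0,"wz": 0},{"gripper": -1,"x": 0,"y": 0,"z": 0,"wx": 0,"wy": 0,"wz": 0},{"gripper": -1,"x": 0,"y": 0,"z": 0,"wx": 0,"wy": 0,"wz": 0},{"gripper": -1,"x": 0,"y": 0,"z": 0,"wx": 0,"wy": 0,"wz": 0},{"gripper": -1,"x": 0,"y": 0,"z": 0,"wx": 0,"wy": 0,"wz": 0},{"gripper": -1,"x": 0,"y": 0,"z": 0,"wx": 0,"wy": 0,"wz": 0},{"gripper": -1,"x": 0,"y": 0,"z": 0,"wx": 0,"wy": 0,"wz": 0}]'

```text
time: 14.25
position: [0.5638, -0.027, 0.1155]
tool_rot: [179.9, 0.0, 90.0]
wrist_force: [-2.2, -0.7, 4.8]
width: 0.0235
gripper_force: 35.0
```

Resting at the predicted height (lid origin 74 mm) with load taken by the jar. Letting go.

move_arm --series '[{"gripper": 0.2,"x": 0,"y": 0,"z": 0,"wx": 0,"wy": 0,"wz": 0},{"gripper": 0.2,"x": 0,"y": 0,"z": 0,"wx": 0,"wy": 0,"wz": 0},{"gripper": 0.2,"x": 0,"y": 0,"z": 0,"wx": 0,"wy": 0,"wz": 0},{"gripper": 0.2,"x": 0,"y": 0,"z": 0,"wx": 0,"wy": 0,"wz": 0},{"gripper": 0.2,"x": 0,"y": 0,"z": 0,"wx": 0,"wy": 0,"wz": 0},{"gripper": 0.2,"x": 0,"y": 0,"z": 0,"wx": 0,"wy": 0,"wz": 0},{"gripper": 0.2,"x": 0,"y": 0,"z": 0,"wx": 0,"wy": 0,"wz": 0},{"gripper": 0.2,"x": 0,"y": 0,"z": 0,"wx": 0,"wy": 0,"wz": 0}]'

```text
time: 15.25
position: [0.5636, -0.0269, 0.1139]
tool_rot: [180.0, -0.0, 90.0]
wrist_force: [0.0, -0.4, 1.2]
width: 0.0564
gripper_force: 0.0
```

```bash
python3 - <<'E'
from m import *
s=arm.read_state();print(s['position'],s['wrist_force'],s['width'])
p,d=snap('side','side4')
W=world('side',d).reshape(-1,3)
q=W[(np.hypot(W[:,0]-.563,W[:,1]+.027)<.065)]
for lo,hi in((.085,.1),(.1,.112),(.125,.14)):
    a=q[(q[:,2]>lo)&(q[:,2]<hi)]
    if len(a)>3: print(lo,len(a),a.mean(0).round(4),a.min(0).round(4),a.max(0).round(4))
a=q[(q[:,2]>.087)&(q[:,2]<.099)]; print('plate plane',np.linalg.lstsq(np.c_[a[:,:2]-[.563,-.027],np.ones(len(a))],a[:,2],rcond=None)[0])
cv2.imwrite('pics/c5.png',cv2.resize(p[100:225,190:340],None,fx=4.5,fy=4.5,interpolation=cv2.INTER_CUBIC))
E
```

```text
[ 0.56364599 -0.02693052  0.11394333] [ 0.00908513 -0.40477897  1.21420523] 0.056380405371057735
0.085 431 [ 0.5574 -0.008   0.0938] [ 0.5075 -0.0839  0.0851] [0.6178 0.0326 0.0999]
0.1 71 [ 0.5603 -0.0171  0.1077] [ 0.5437 -0.0429  0.1004] [ 0.5847 -0.0052  0.1119]
0.125 90 [ 0.564  -0.0224  0.1321] [ 0.523  -0.0382  0.125 ] [ 0.6039 -0.0139  0.1397]
plate plane [ 0.00981602 -0.03562756  0.09478637]
```

View pics/c5.png

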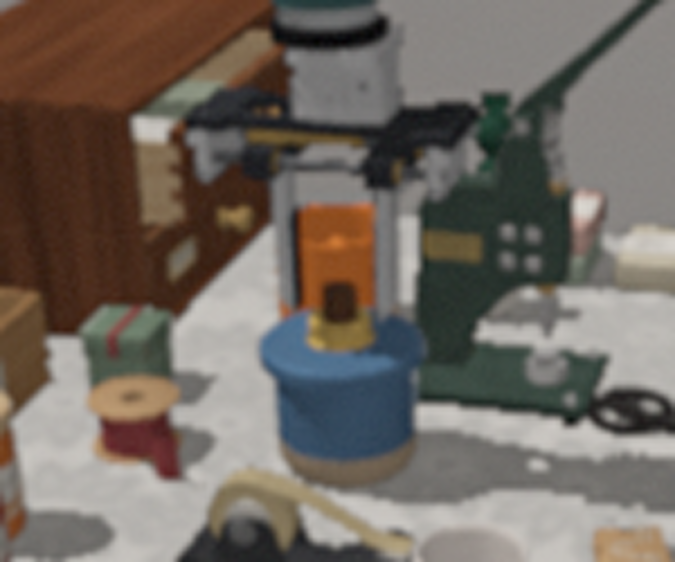

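The lids sit home and level on the jar (plate at z 0.095 as expected), fingers open either side of collar at (340,330). Lowering 15 mm to the collar and gripping.

move_arm --series '[{"gripper": 0.2,"x": 0,"y": 0,"z": 0.1,"wx": 0,"wy": 0,"wz": 0},{"gripper": 0.2,"x": 0,"y": 0,"z": 0.1,"wx": 0,"wy": 0,"wz": 0},{"gripper": 0.2,"x": 0,"y": 0,"z": 0.05,"wx": 0,"wy": 0,"wz": 0},{"gripper": 0.2,"x": 0,"y": 0,"z": 0.04,"wx": 0,"wy": 0,"wz": 0},{"gripper": 0.2,"x": 0,"y": 0,"z": 0,"wx": 0,"wy": 0,"wz": 0},{"gripper": 0.2,"x": 0,"y": 0,"z": 0,"wx": 0,"wy": 0,"wz": 0},{"gripper": 0.2,"x": 0,"y": 0,"z": 0,"wx": 0,"wy": 0,"wz": 0},{"gripper": 0.2,"x": 0,"y": 0,"z": 0,"wx": 0,"wy": 0,"wz": 0}]'

```text
time: 16.3
position: [0.5637, -0.027, 0.0996]
tool_rot: [180.0, -0.0, 90.0]
wrist_force: [0.6, -0.5, 0.6]
width: 0.0561
gripper_force: 0.0
```

move_arm --series '[{"gripper": -0.15,"x": 0,"y": 0,"z": 0,"wx": 0,"wy": 0,"wz": 0},{"gripper": -0.3,"x": 0,"y": 0,"z": 0,"wx": 0,"wy": 0,"wz": 0},{"gripper": -0.5,"x": 0,"y": 0,"z": 0,"wx": 0,"wy": 0,"wz": 0},{"gripper": -1,"x": 0,"y": 0,"z": 0,"wx": 0,"wy": 0,"wz": 0},{"gripper": -1,"x": 0,"y": 0,"z": 0,"wx": 0,"wy": 0,"wz": 0},{"gripper": -1,"x": 0,"y": 0,"z": 0,"wx": 0,"wy": 0,"wz": 0},{"gripper": -1,"x": 0,"y": 0,"z": 0,"wx": 0,"wy": 0,"wz": 0},{"gripper": -1,"x": 0,"y": 0,"z": 0,"wx": 0,"wy": 0,"wz": 0}]' --newtons 20

```text
time: 17.3
position: [0.5637, -0.027, 0.0995]
tool_rot: [180.0, -0.0, 90.0]
wrist_force: [0.3, -0.1, 0.1]
width: 0.0415
gripper_force: 20.0
```

move_arm --series '[{"gripper": -1,"x": 0,"y": 0,"z": -0.04,"wx": 0,"wy": 0,"wz": 0},{"gripper": -1,"x": 0,"y": 0,"z": -0.04,"wx": 0,"wy": 0,"wz": 0},{"gripper": -1,"x": 0,"y": 0,"z": -0.06,"wx": 0,"wy": 0,"wz": 0},{"gripper": -1,"x": 0,"y": 0,"z": -0.06,"wx": 0,"wy": 0,"wz": 0},{"gripper": -1,"x": 0,"y": 0,"z": 0,"wx": 0,"wy": 0,"wz": 0},{"gripper": -1,"x": 0,"y": 0,"z": 0,"wx": 0,"wy": 0,"wz": 0},{"gripper": -1,"x": 0,"y": 0,"z": 0,"wx": 0,"wy": 0,"wz": 0},{"gripper": -1,"x": 0,"y": 0,"z": 0,"wx": 0,"wy": 0,"wz": 0}]'

```text
time: 18.3
position: [0.5636, -0.0269, 0.1094]
tool_rot: [-180.0, -0.0, 90.0]
wrist_force: [-0.0, -0.4, -2.1]
width: 0.0416
gripper_force: 20.0
```

Load about that of the outer lid alone, no side force. Raising another 62 mm.

move_arm --series '[{"gripper": -1,"x": 0,"y": 0,"z": -0.1,"wx": 0,"wy": 0,"wz": 0},{"gripper": -1,"x": 0,"y": 0,"z": -0.16,"wx": 0,"wy": 0,"wz": 0},{"gripper": -1,"x": 0,"y": 0,"z": -0.2,"wx": 0,"wy": 0,"wz": 0},{"gripper": -1,"x": 0,"y": 0,"z": -0.2,"wx": 0,"wy": 0,"wz": 0},{"gripper": -1,"x": 0,"y": 0,"z": -0.2,"wx": 0,"wy": 0,"wz": 0},{"gripper": -1,"x": 0,"y": 0,"z": -0.2,"wx": 0,"wy": 0,"wz": 0},{"gripper": -1,"x": 0,"y": 0,"z": -0.12,"wx": 0,"wy": 0,"wz": 0},{"gripper": -1,"x": 0,"y": 0,"z": -0.06,"wx": 0,"wy": 0,"wz": 0}]'

```text
time: 19.3
position: [0.5637, -0.027, 0.1719]
tool_rot: [180.0, 0.0, 90.0]
wrist_force: [0.8, 0.1, -2.0]
width: 0.0414
gripper_force: 20.0
```

move_arm --series '[{"gripper": -1,"x": 0,"y": 0,"z": 0,"wx": 0,"wy": 0,"wz": 0},{"gripper": -1,"x": 0,"y": 0,"z": 0,"wx": 0,"wy": 0,"wz": 0},{"gripper": -1,"x": 0,"y": 0,"z": 0,"wx": 0,"wy": 0,"wz": 0},{"gripper": -1,"x": 0,"y": 0,"z": 0,"wx": 0,"wy": 0,"wz": 0},{"gripper": -1,"x": 0,"y": 0,"z": 0,"wx": 0,"wy": 0,"wz": 0},{"gripper": -1,"x": 0,"y": 0,"z": 0,"wx": 0,"wy": 0,"wz": 0},{"gripper": -1,"x": 0,"y": 0,"z": 0,"wx": 0,"wy": 0,"wz": 0},{"gripper": -1,"x": 0,"y": 0,"z": 0,"wx": 0,"wy": 0,"wz": 0}]'

```text
time: 20.3
position: [0.5636, -0.027, 0.1715]
tool_rot: [180.0, -0.0, 90.0]
wrist_force: [-0.2, 0.2, -2.8]
width: 0.0414
gripper_force: 20.0
```

```bash
python3 - <<'E'
from m import *
s=arm.read_state();print(s['position'],s['wrist_force'],s['width'])
p,d=snap('side','side5')
cv2.imwrite('pics/c6.png',cv2.resize(p[80:225,190:340],None,fx=4,fy=4,interpolation=cv2.INTER_CUBIC))
E
```

```text
[ 0.56363283 -0.02695097  0.1714781 ] [-0.19858541  0.2316276  -2.80993933] 0.041369050609180905
```

View pics/c6.png

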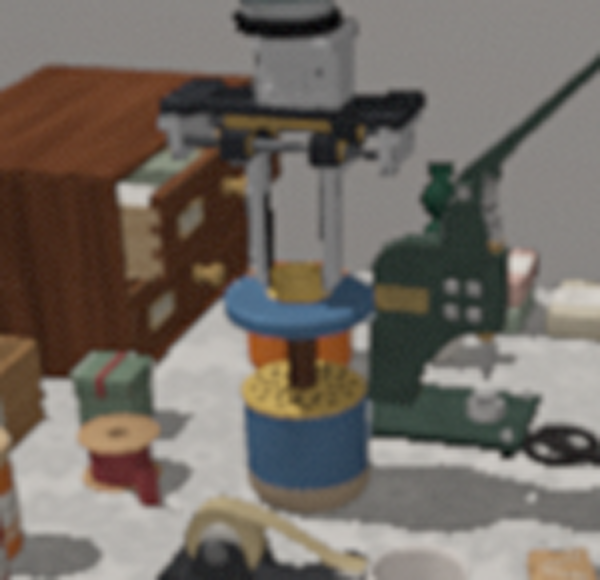

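The outer lid (300,310) is held level well above the jar, with the pierced inner lid seated at (305,390). The lift is 72 mm, so its lower edge is at about 153 mm. Handing in.

```bash
python3 -c "
from station import order
print(order.finish_job())"
```

```text
the job is handed in; nothing more can be done
None
```

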